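# Set the aperture turret to its click stop and pin it

## Task

The aperture turret from the laser, the square grey box on the bench, stands between two click stops that cannot be seen. Turn its round knurled knob until you feel it drop into a click stop and leave it there; then take the steel lock pin out of its wooden block and put it upright and fully home in the lock hole of the turret, without forcing it. Once the pin is in the hole do not turn the knob or lean on the box any more, and leave the things lying round the work where they are.

Things in the scene. Friction and masses are not known exactly. Their poses are not given: they have to be found in the camera images.
- turret_box: the turret's housing, fixed on the bench: square grey-painted box 140 x 140 mm, top 50 mm above the bench, on a dark base plate 140 x 170 x 8 mm, a round beam port on each flank (+y and -y). Origin: centre of the base's underside; z up; -x faces the robot, the lock hole lies on that side. Only position and yaw vary.
- knob_grip (a point): grip point on the knob's axis, 79 mm above the bench (fixed: it does not turn). Round knurled black knob, 42 mm diameter, 60 to 94 mm above the bench, vertical axis in the middle of the box, no mark, turns endlessly both ways. Below it a flat steel cap 53 mm above the bench: fingertips may go down to 58 mm. At the start the next click stop lies 0.35 to 1.3 rad clockwise from above.
- knob_top (a point): centre of the knob's top, 94 mm above the bench. The knob drags with 0.1 to 0.2 N m. Inside are three notches 120 degrees apart for a spring ball. Over the 4 degrees before a notch's middle the torque falls and reverses (the knob pulls ahead, about 0.3 N m), past the middle it needs 0.5 to 0.7 N m for 4 degrees to climb out. Released within 3 degrees of the middle it centres itself.
- lock_hole (a point): centre of the lock hole's mouth: a steel bush 22 mm across, 3 mm proud of the box's top (53 mm above the bench), 55 mm from the knob's axis towards the box's -x. Mouth 15 mm; 3 mm lower it narrows over a chamfer to a vertical 11.5 mm hole. Only in a click stop does a 12 mm slot stand below; otherwise a pin is stopped 15 mm below the mouth, its collar 21 mm above the bush.
- lock_pin: loose steel pin, 60 g give or take a third, upright in the wooden block. Origin: centre of its tip, z towards the head. Shank 10 mm diameter, 36 mm long, tip chamfered over 3 mm; collar 21 mm across from 36 to 40 mm; dark knurled head 16 mm diameter from 40 to 70 mm: grip it 60 mm above the tip. Fully home the collar rests on the bush, the tip 36 mm below the mouth.
- pin_block: fixed hardwood block 56 x 40 mm, 44 mm high, two holes in its top, 28 mm apart along its x. Origin: centre of its underside. The pin stands in the hole at x = -13 mm, collar on the block's top, tip 8 mm above the bench; the hole at x = +15 mm is empty.
- parts_tin: loose round flat grey tin, 53 mm diameter, 22 mm high, to the left of the box (bystander); origin at the centre of its underside
- loupe: loose black eye loupe, 33 mm diameter, 30 mm high, behind the box (bystander); origin at the centre of its underside
- collet_1: loose slotted steel collet, 26 mm diameter, 34 mm high, behind the box (bystander); origin at the centre of its underside

How it is judged:
By the outcome, as a careful person would: the job done as asked, in the order asked, and still so for the second after the job is handed in, with the robot touching nothing.
It also fails if it takes over 72 s, if anything falls off the work surface, if the arm or the gripper's body presses on something with over 40 N, if the wrist force passes 120 N, or if a joint passes its speed limit or range.

## Robot

A 6-joint arm with a two-finger parallel gripper is mounted at the origin on a cart in front of the work surface, level with it; the furniture and walls round the work are solid. World frame = base frame: x ahead of the robot, y to its left, z up, the work surface at z = 0. Lengths are in m, angles in rad, forces in N, time in s.
With the tool pointing down it reaches from about 0.3 to 0.775 m from the base axis. Payload 14.6 kg.
Tool frame: the origin (TCP) lies at the very end of the fingers, on their centre line; the grasp point (between the pads) lies 19 mm behind it; z points along the fingers, x is the direction in which the jaws open and shut, and the axes are right-handed (so a half turn about z gives the same grasp; the last joint's range is limited). The gripper opens to 85 mm and grips with 20 to 120 N. Pads are 22 mm wide; open, the fingers measure 114 mm over their backs; the gripper's body (76 mm by 85 mm) begins 54 mm behind the grasp point. The pads swing forward as they close: fully open they stand 13 mm farther back than shut.
Start: joints at [-1.244, 0.3, 1.521, -0, 1.321, -0.067], TCP at [0.211, -0.508, 0.199] pointing down, gripper open.
Joint ranges: [-3.03, 3.03], [-0.79, 2.21], [0.23, 2.52], [-1.04, 4.18], [0, 3.07], [-2.55, 2.55]. Speed limits (rad/s): [2.22, 2.22, 2.57, 3.14, 3.14, 3.14].

## Interface

Orientations are given as a unit quaternion [x, y, z, w].
In Python, from cell import robot gives the robot as it stands.
- The arm moves only by the tool jog_arm, never from a script. Its argument "commands" is text: rows parted by semicolons, each of 7 numbers parted by spaces: the gripper's target within -1 to 1 (shut at 1, half-way at 0, fully open at -1), then the shift along the tool's x, y, z in m, then the turn, a rotation vector about the tool's x, y, z in degrees. A call has 1 to 20 rows; each row shifts and turns the commanded pose from where the row before left it, along the tool's axes as they then stand; what a row does not reach is not made up. A row lasts 1/12 s, in which the tool goes at most 41.7 mm and 7.16 degrees, less where a joint would pass 70% of its speed; a pose out of reach is approached as far as the arm can. A call with a gripper value outside its range is refused whole. The fingers move at their own pace and stop on an object; the grip force is fixed at half the most. Time passes only in rows, so rows that do not move let the fingers close. It gives the time, the measured TCP pose, the force and the opening at its end, in the units of the state.
- robot.get_state(): the state, without advancing time (a new reading comes with each control period).
- robot.snapshot(name): name is "scene" or "top"; returns the picture (420x560x3 uint8, red, green, blue); there is no depth.
- robot.camera_info(name): a dict with "fx", "fy", "cx", "cy" (pixels), "k1" (the pictures are not rectified: a ray, as slopes to the right and down, at radius r is drawn at 1 + k1 r^2 times it, then the intrinsics apply), "rvec" (rotation vector, rad) and "tvec" (3), from world to camera coordinates, as OpenCV has them. Camera axes: x right, y down, z forward; pixel columns grow to the right and rows downward; lengths in m; the calibration is good to about 2 mm. A picture is of the moment at which its call begins. camera_info takes no time and is no camera call.
- robot.job_done(): hands the job in, once; it reports no verdict.
The state is a dict: "time": time; "joint_positions": joint angles; "joint_velocities": joint speeds; "tau": joint torques, N m; "position": TCP position; "tool_rot": TCP orientation; "wrist_force": force on the tool from outside, world axes, zero at the start; "wrist_torque": the same for the moment, N m; "opening": opening from 0.0 (shut) to 1.0 (fully open).
Only numpy, scipy, OpenCV 4.12 (cv2) and the standard library are available. Lean on these libraries where they do the work, as an engineer would, in place of code of your own. Each camera call takes 0.05 s, during which the arm holds its last target. There are 200 camera calls.

## Working session

There is one attempt and no reset: what is moved stays moved. The work goes in short steps, Python scripts to look and compute and a tool call to move; the robot and the scene stay as the last step left them, time stands still between calls to the robot, and variables do not carry over. Pictures are saved under pics/ and viewed, about 8 in all and at most 12, crops included, and the job is handed in when it is done.

Besides the shell and the picture viewer there is one more tool, called after ">>>" as name(argument=value, ...), one argument or row to a line, values as JSON. jog_arm: Moves the arm, as the interface text tells. Its arguments: {"type":"object","properties":{"commands":{"type":"string"}},"required":["commands"]}

```bash
mkdir -p pics; ls; python3 - <<'E'
from cell import robot
import cv2
for n in("scene","top"):
    im=robot.snapshot(n); cv2.imwrite(f"pics/{n}0.png",im[:,:,::-1]); i=robot.camera_info(n); print(n,i)
s=robot.get_state(); print(s)
E
```

```text
pics
scene {'fx': 410.19410789588215, 'fy': 410.19410789588215, 'cx': 274.168078857981, 'cy': 212.1153127161177, 'k1': 0.02480334768374943, 'rvec': array([ 0.57268173, -2.47605822,  1.40454365]), 'tvec': array([0.4937052 , 0.19279349, 0.7294642 ])}
top {'fx': 405.4192094830756, 'fy': 405.4192094830756, 'cx': 276.9003603495609, 'cy': 208.15234157577848, 'k1': -0.04013185725650516, 'rvec': array([ 2.17812406, -2.17516247,  0.1158864 ]), 'tvec': array([0.01480835, 0.55522529, 0.87294345])}
{'time': 0.1, 'joint_positions': array([-1.24360086e+00,  3.00409504e-01,  1.52149372e+00,  1.10554653e-05,
        1.32068711e+00, -6.66385449e-02]), 'joint_velocities': array([-0.00021746, -0.00205921, -0.00236093,  0.00214123, -0.00097125,
       -0.0003289 ]), 'tau': array([ 1.56248465e-03, -5.44371486e+01, -3.62366545e+01,  1.57219159e-05,
        3.06747861e-03,  5.88856324e-05]), 'position': array([ 0.21095929, -0.50768572,  0.19809207]), 'tool_rot': array([ 8.31783881e-01, -5.55099384e-01, -3.92304753e-04, -3.08166538e-04]), 'wrist_force': array([1.04426348, 0.01072409, 0.7108548 ]), 'wrist_torque': array([ 0.03505521, -0.01224858,  0.02725321]), 'opening': 1.0025738356229985}
```

View pics/scene0.png

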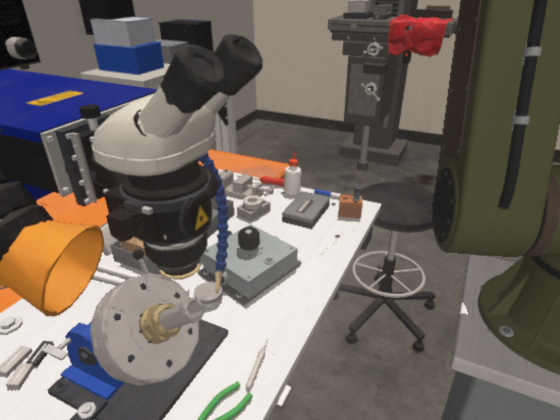

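View pics/top0.png

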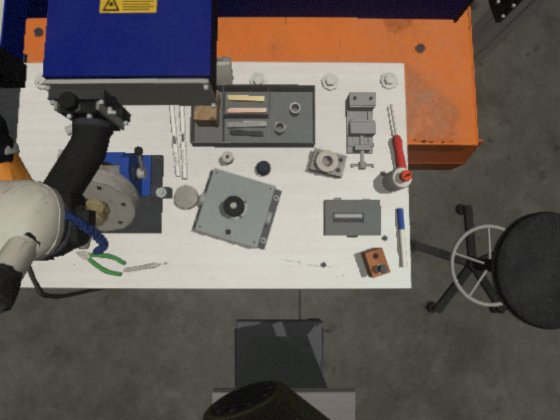

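The scene view shows the box at about (250,260) with the knob at (248,238), the microscope close behind its left side, and the wooden block at (350,207). In the top view the knob is at (233,206), the lock hole near (228,232), the tin at (185,197), and the pin block at (375,262).

```bash
cat > h.py <<'E'
import numpy as np, cv2
from cell import robot
def cam(n):
    i=robot.camera_info(n); R=cv2.Rodrigues(i["rvec"])[0]; return i,R,-R.T@i["tvec"]
def ray(n,uv):
    i,R,c=cam(n); d=np.array([(uv[0]-i["cx"])/i["fx"],(uv[1]-i["cy"])/i["fy"]]); s=d.copy()
    for _ in range(10): s=d/(1+i["k1"]*(s@s))
    return c,R.T@np.r_[s,1]
def onz(n,uv,z):
    c,d=ray(n,uv); return c+d*(z-c[2])/d[2]
def proj(n,p):
    i,R,c=cam(n); q=R@np.array(p)+i["tvec"]; s=q[:2]/q[2]; s=s*(1+i["k1"]*(s@s)); return s*i["fx"]+[i["cx"],i["cy"]]
E
python3 - <<'E'
from h import *
for n in("top","scene"): print(n,cam(n)[2])
print("knob",onz("top",(233,206),.094),"hole",onz("top",(228,232),.053),"block",onz("top",(375,262),.044),"tin",onz("top",(185,197),.022))
a=cv2.imread("pics/top0.png"); b=cv2.imread("pics/scene0.png")
A=cv2.resize(a[160:256,185:290],None,fx=5,fy=5,interpolation=cv2.INTER_CUBIC)[:480,:500]
B=cv2.resize(a[240:286,350:402],None,fx=5,fy=5,interpolation=cv2.INTER_CUBIC)
C=cv2.resize(b[180:225,325:377],None,fx=5,fy=5,interpolation=cv2.INTER_CUBIC)
o=np.zeros((480,800,3),np.uint8); o[:A.shape[0],:500]=A; o[:230,510:770]=B; o[240:465,510:770]=C
cv2.imwrite("pics/crop1.png",o)
E
```

```text
top [0.46854791 0.02442738 0.92216638]
scene [0.2001016  0.69031745 0.54447529]
knob [0.55296547 0.10632934 0.094     ] hole [0.50117805 0.12046811 0.053     ] block [ 0.43704697 -0.19631462  0.044     ] tin [0.58034012 0.22107346 0.022     ]
```

View pics/crop1.png

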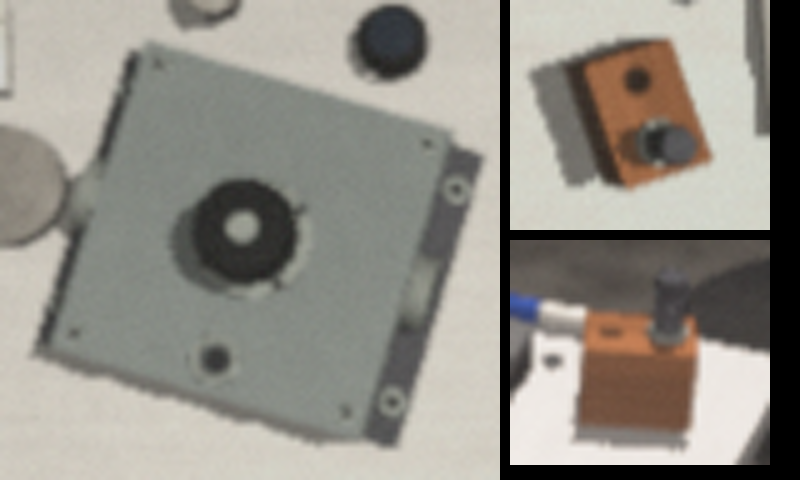

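Crop: knob top is at (233.8,206), the lock hole mouth (dark, ringed by the bush) at (228,232), the pin head at (384,269) and the empty hole at (375.4,255.8). All are clear of occlusion in the top view. Next I measure them with masks.

```bash
cat > meas.py <<'E'
from h import *
def blob(n,im,seed,thr,r):  # dark blob nearest seed in window, returns centroid & area
    g=cv2.cvtColor(im,cv2.COLOR_BGR2GRAY); x,y=map(int,np.round(seed)); w=g[y-r:y+r+1,x-r:x+r+1]
    k=8; W=cv2.resize(w,None,fx=k,fy=k,interpolation=cv2.INTER_CUBIC)
    cs,_=cv2.findContours((W<thr).astype(np.uint8),cv2.RETR_EXTERNAL,cv2.CHAIN_APPROX_NONE)
    best=min((c for c in cs if cv2.contourArea(c)>60),key=lambda c:np.hypot(*(np.array(cv2.minEnclosingCircle(c)[0])-W.shape[0]/2)))
    (cx,cy),R=cv2.minEnclosingCircle(best); m=cv2.moments(best)
    f=lambda a,b:(a/k+x-r-.5+.5/k, b/k+y-r-.5+.5/k)
    return f(m["m10"]/m["m00"],m["m01"]/m["m00"]),f(cx,cy),R/k
E
python3 - <<'E'
from meas import *
a=cv2.imread("pics/top0.png")
for n,s,t,r,z in(("knob",(233.5,206),55,16,.094),("hole",(228,232),90,6,.050),("empty",(375.4,255.8),60,4,.044),("pin",(384,269),85,8,.078)):
    m,c,R=blob("top",a,s,t,r); print(n,np.round(m,2),np.round(c,2),round(R,2),onz("top",m,z).round(4),onz("top",c,z).round(4))
# box top: bluish-grey mask
hsv=cv2.cvtColor(a,cv2.COLOR_BGR2HSV); print(hsv[220,215],hsv[180,240],hsv[225,270],hsv[215,275],hsv[240,180])
h=cv2.cvtColor(a,cv2.COLOR_BGR2LAB); print(h[220,215],h[180,240],h[225,262],h[215,275],h[262,200])
P=[(150,45),(455,130),(365,440),(40,350)]
P=[onz("top",(x/5+185-.4,y/5+160-.4),.05) for x,y in P]
print(np.round(P,3)); c=np.mean(P,0); print("boxc",c)
for i in range(4): d=P[(i+1)%4]-P[i]; print(np.linalg.norm(d[:2]),np.degrees(np.arctan2(d[1],d[0])))
E
```

```text
knob [233.31 205.93] [233.28 206.06] 10.21 [0.5531 0.1057 0.094 ] [0.5528 0.1058 0.094 ]
hole [227.68 231.49] [227.65 231.48] 2.58 [0.5024 0.1215 0.05  ] [0.5024 0.1216 0.05  ]
empty [375.12 255.68] [375.09 255.73] 2.08 [ 0.4506 -0.1968  0.044 ] [ 0.4505 -0.1968  0.044 ]
pin [379.33 268.58] [380.02 268.69] 5.83 [ 0.4247 -0.1966  0.078 ] [ 0.4245 -0.198   0.078 ]
[ 51  13 140] [ 55  11 138] [23 11 92] [ 23  21 196] [ 20  18 208]
[147 125 131] [145 125 131] [149 125 131] [198 127 135] [210 128 133]
[[0.639 0.152 0.05 ]
 [0.602 0.019 0.05 ]
 [0.468 0.057 0.05 ]
 [0.506 0.197 0.05 ]]
boxc [0.55397139 0.10612578 0.05      ]
0.13822568388574794 -105.61264795363499
0.1395579714787016 164.03524107885585
0.1450931470359016 74.70350835108853
0.1405682621669338 -18.76209705584298
```

```bash
cat > go.py <<'E'
# prints tool-frame shift to reach a world target, tool heading and tilt
from cell import robot; import numpy as np, sys
from scipy.spatial.transform import Rotation as Ro
s=robot.get_state(); R=Ro.from_quat(s["tool_rot"]).as_matrix()
print("t",round(s["time"],2),"pos",s["position"].round(4),"head",np.degrees(np.arctan2(R[1,0],R[0,0])).round(2),"zaxis",R[:,2].round(4),"F",s["wrist_force"].round(1),"T",s["wrist_torque"].round(2),"op",round(s["opening"],3),"j6",s["joint_positions"][5].round(3))
if len(sys.argv)>1: print("tool shift",(R.T@(np.array(sys.argv[1:4],float)-s["position"])).round(4))
E
python3 - <<'E'
from h import *
print(onz("top",(384,269.4),.078))
E
```

```text
[ 0.42297179 -0.20628034  0.078     ]
```

>>> jog_arm(
  commands="-1 0 0 0 0 0 -7;-1 0 0 0 0 0 -7;-1 0 0 0 0 0 -7;-1 0 0 0 0 0 -7;-1 0 0 0 0 0 -7;-1 0 0 0 0 0 -7;-1 0 0 0 0 0 -7;-1 0 0 0 0 0 -7",
)

```text
time: 0.77
position: [0.211, -0.5077, 0.1982]
tool_rot: [0.995, -0.097, -0.0, -0.0]
wrist_force: [-0.2, 0.4, 0.8]
opening: 0.999
```

>>> jog_arm(
  commands="-1 0.0119 -0.0372 0 0 0 0;-1 0.0119 -0.0372 0 0 0 0;-1 0.0119 -0.0372 0 0 0 0;-1 0.0119 -0.0372 0 0 0 0;-1 0.0119 -0.0372 0 0 0 0;-1 0.0119 -0.0372 0 0 0 0;-1 0.0119 -0.0372 0 0 0 0;-1 0.0119 -0.0372 0 0 0 0;-1 0.0119 -0.0372 0 0 0 0;-1 0.0119 -0.0372 0 0 0 0;-1 0.0119 -0.0372 0 0 0 0;-1 0.0119 -0.0372 0 0 0 0;-1 0.0119 -0.0372 0 0 0 0;-1 0.0119 -0.0372 0 0 0 0;-1 0.0119 -0.0372 0 0 0 0;-1 0.0119 -0.0372 0 0 0 0;-1 0.0119 -0.0372 0 0 0 0;-1 0.0119 -0.0372 0 0 0 0",
)

```text
time: 2.27
position: [0.5542, 0.1079, 0.1983]
tool_rot: [0.995, -0.1, -0.0, 0.0]
wrist_force: [0.7, -1.0, 0.6]
opening: 1.001
```

```bash
python3 go.py 0.553 0.106 0.06
```

```text
t 2.27 pos [0.5542 0.1079 0.1983] head -11.42 zaxis [-4.e-04 -1.e-04 -1.e+00] F [ 0.7 -1.   0.6] T [ 0.01 -0.01 -0.07] op 1.001 j6 0.327
tool shift [-0.0007  0.0021  0.1383]
```

>>> jog_arm(
  commands="-1 -0.0007 0.002 0.028 0 0 0;-1 0 0 0.028 0 0 0;-1 0 0 0.028 0 0 0;-1 0 0 0.028 0 0 0;-1 0 0 0.025 0 0 0;-1 0 0 0 0 0 0;1 0 0 0 0 0 0;1 0 0 0 0 0 0;1 0 0 0 0 0 0;1 0 0 0 0 0 0;1 0 0 0 0 0 0;1 0 0 0 0 0 0;1 0 0 0 0 0 0;1 0 0 0 0 0 0;1 0 0 0 0 0 0",
)

```text
time: 3.52
position: [0.5527, 0.1041, 0.0616]
tool_rot: [0.995, -0.1, 0.0, 0.0]
wrist_force: [-0.2, -0.3, 0.2]
opening: 0.003
```

```bash
python3 go.py 0.553 0.106 0.06
```

```text
t 3.52 pos [0.5527 0.1041 0.0616] head -11.44 zaxis [ 0. -0. -1.] F [-0.2 -0.3  0.2] T [-0.04  0.    0.02] op 0.003 j6 0.321
tool shift [-0.     -0.0019  0.0016]
```

The gripper shut fully with no knob between the jaws, so I'll look.

```bash
python3 - <<'E'
from h import *
a=robot.snapshot("scene")[:,:,::-1]; b=robot.snapshot("top")[:,:,::-1]
cv2.imwrite("pics/s2f.png",a); cv2.imwrite("pics/t2f.png",b)
A=cv2.resize(a[170:310,170:330],None,fx=2.5,fy=2.5,interpolation=cv2.INTER_CUBIC); B=cv2.resize(b[140:280,150:310],None,fx=2.5,fy=2.5,interpolation=cv2.INTER_CUBIC)
cv2.imwrite("pics/v2.png",np.hstack([A,B]))
print(proj("scene",(.553,.106,.094)),proj("scene",(.553,.106,.06)))
E
python3 go.py
```

```text
[249.1365989 232.5372402] [249.87056052 246.51795252]
t 3.62 pos [0.5527 0.1041 0.0616] head -11.44 zaxis [-0. -0. -1.] F [-0.1  0.3  0.1] T [ 0.   -0.   -0.01] op -0.005 j6 0.321
```

View pics/v2.png

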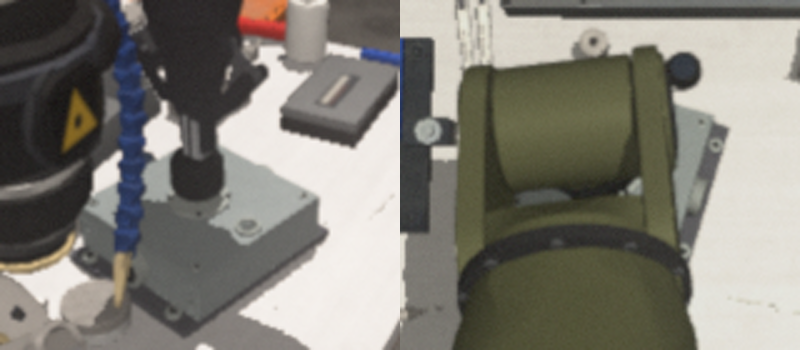

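```bash
python3 - <<'E'
from h import *
a=cv2.imread("pics/s2f.png"); b=cv2.imread("pics/scene0.png")
f=lambda i:cv2.convertScaleAbs(cv2.resize(i[195:265,215:280],None,fx=6,fy=6,interpolation=cv2.INTER_CUBIC),alpha=1.8,beta=15)
cv2.imwrite("pics/v3.png",np.hstack([f(a),f(b)]))
for z in(.0616,.0806,.094,.135): print(z,proj("scene",(.5527,.1041,z)), (proj("scene",(.5527,.1041,z))-[215,195])*6)
E
```

```text
0.0616 [250.42522493 245.41836521] [212.5513496  302.51019126]
0.0806 [250.02574288 237.66996752] [210.15445731 256.01980512]
0.094 [249.73806092 232.09547034] [208.42836552 222.57282201]
0.135 [248.82572127 214.44666836] [202.95432764 116.68001018]
```

View pics/v3.png

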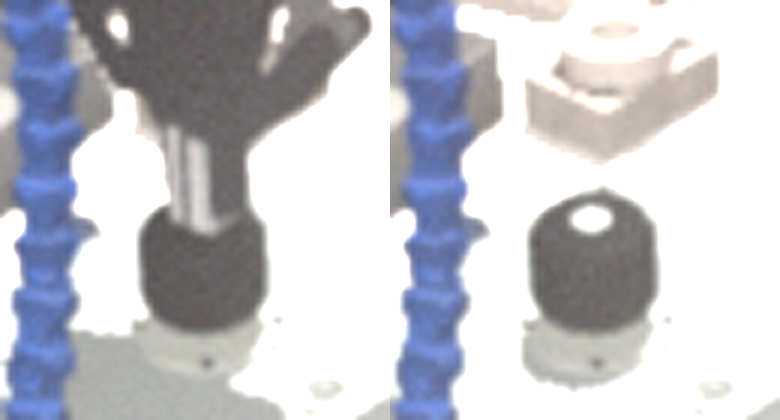

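The zoom shows the shut fingers passing into the top of the knob (fingers at crop (200,180), knob at (203,270)), although the wrist force is about zero. The knob didn't stop the jaws, so I'll open and look at the opening and force while closing in steps.

>>> jog_arm(
  commands="-1 0 0 0 0 0 0;-1 0 0 0 0 0 0;-1 0 0 0 0 0 0;-1 0 0 0 0 0 0;-1 0 0 0 0 0 0;-1 0 0 0 0 0 0;-1 0 0 0 0 0 0;-1 0 0 0 0 0 0",
)

```text
time: 4.28
position: [0.5527, 0.1041, 0.0616]
tool_rot: [0.995, -0.1, -0.0, 0.0]
wrist_force: [-1.0, -0.5, 0.1]
opening: 1.001
```

```bash
python3 - <<'E'
from h import *
a=robot.snapshot("scene")[:,:,::-1]; cv2.imwrite("pics/s4f.png",a)
f=lambda i:cv2.convertScaleAbs(cv2.resize(i[195:265,215:280],None,fx=6,fy=6,interpolation=cv2.INTER_CUBIC),alpha=1.8,beta=15)
cv2.imwrite("pics/v4.png",f(a))
E
python3 go.py
```

```text
t 4.33 pos [0.5527 0.1041 0.0616] head -11.44 zaxis [ 0.  0. -1.] F [ 1.2 -0.3  0.3] T [-0.02 -0.01 -0.01] op 0.996 j6 0.321
```

View pics/v4.png

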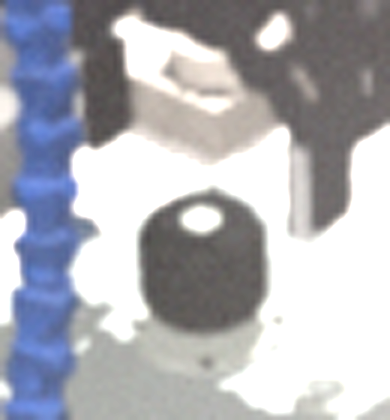

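```bash
python3 - <<'E'
from h import *
h=np.radians(-11.44); d=np.array([np.cos(h),np.sin(h),0]); n=np.array([np.sin(h),-np.cos(h),0])
for s in(1,-1):
  for z in(.0616,.075,.095,.11):
    p=np.array([.5527,.1041,z])+s*.0425*d
    print(s,z,[((proj("scene",p+w*n)-[215,195])*6).round() for w in(-.011,.011)], "back",((proj("scene",p+s*.0145*d)-[215,195])*6).round())
E
```

```text
1 0.0616 [array([ 98., 274.]), array([141., 246.])] back [ 89. 246.]
1 0.075 [array([ 96., 242.]), array([139., 214.])] back [ 87. 214.]
1 0.095 [array([ 92., 193.]), array([136., 165.])] back [ 83. 165.]
1 0.11 [array([ 89., 155.]), array([133., 128.])] back [ 80. 128.]
-1 0.0616 [array([289., 364.]), array([331., 332.])] back [345. 363.]
-1 0.075 [array([288., 330.]), array([330., 299.])] back [344. 330.]
-1 0.095 [array([287., 279.]), array([329., 248.])] back [344. 279.]
-1 0.11 [array([285., 240.]), array([328., 210.])] back [343. 240.]
```

Projecting the stated finger tips into the scene view shows the real tips about 35 mm higher than the reported TCP: about z 0.110 when open, 0.075 expected. The shut fingers were therefore just above the knob. I'll go down in small steps, watching force.

>>> jog_arm(
  commands="-1 0 -0.001 0.006 0 0 0;-1 0 -0.001 0.006 0 0 0;-1 0 0 0 0 0 0",
)

```text
time: 4.58
position: [0.5524, 0.1061, 0.048]
tool_rot: [0.995, -0.1, -0.001, 0.0]
wrist_force: [-1.2, 0.3, -0.8]
opening: 0.998
```

>>> jog_arm(
  commands="-1 0 0 0.006 0 0 0;-1 0 0 0.006 0 0 0;-1 0 0 0 0 0 0",
)

```text
time: 4.83
position: [0.5524, 0.106, 0.0361]
tool_rot: [0.995, -0.1, -0.001, 0.0]
wrist_force: [-0.4, -0.6, -0.7]
opening: 0.998
```

```bash
python3 - <<'E'
from h import *
a=robot.snapshot("scene")[:,:,::-1]; cv2.imwrite("pics/s5f.png",a)
f=lambda i:cv2.convertScaleAbs(cv2.resize(i[195:265,215:280],None,fx=6,fy=6,interpolation=cv2.INTER_CUBIC),alpha=1.8,beta=15)
p=cv2.imread("pics/s4f.png")
g=lambda i:cv2.cvtColor(i,cv2.COLOR_BGR2GRAY)
# lowest dark row of the right finger, columns 267..271, before and after
for im in(p,a): print([int(np.where(g(im)[200:255,c]<90)[0].max()+200) for c in(266,267,268,269,270)])
cv2.imwrite("pics/v5.png",f(a))
E
python3 go.py
```

```text
[224, 233, 232, 232, 231]
[239, 244, 244, 244, 243]
t 4.88 pos [0.5526 0.106  0.0367] head -11.44 zaxis [-1.4e-03 -2.0e-04 -1.0e+00] F [-1.2  0.6  0.5] T [-0.01 -0.04  0.01] op 0.996 j6 0.324
```

View pics/v5.png

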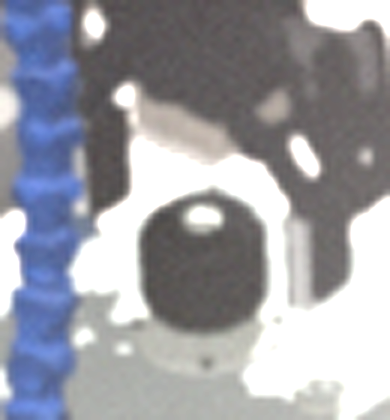

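Tip is now at about z 0.085 (crop row 305) and the reported TCP is 0.0365, which again gives an offset of about 35.5 mm. Going 15 mm lower, then gripping.

>>> jog_arm(
  commands="-1 0 0 0.0075 0 0 0;-1 0 0 0.0075 0 0 0;-1 0 0 0 0 0 0;1 0 0 0 0 0 0;1 0 0 0 0 0 0;1 0 0 0 0 0 0;1 0 0 0 0 0 0;1 0 0 0 0 0 0;1 0 0 0 0 0 0;1 0 0 0 0 0 0",
)

```text
time: 5.72
position: [0.5547, 0.1059, 0.0236]
tool_rot: [0.995, -0.1, 0.002, -0.0]
wrist_force: [8.7, -2.5, 0.7]
opening: 0.48
```

```bash
python3 go.py
```

```text
t 5.72 pos [0.5547 0.1059 0.0236] head -11.45 zaxis [ 4.e-03  1.e-04 -1.e+00] F [ 8.7 -2.5  0.7] T [-0.29 -1.08 -0.02] op 0.48 j6 0.324
```

>>> jog_arm(
  commands="1 0.0021 0 0 0 0 0;1 0 0 0 0 0 2;1 0 0 0 0 0 2;1 0 0 0 0 0 2;1 0 0 0 0 0 2;1 0 0 0 0 0 2;1 0 0 0 0 0 2",
)

```text
time: 6.3
position: [0.5547, 0.1058, 0.0235]
tool_rot: [0.979, -0.204, -0.0, 0.0]
wrist_force: [-11.0, 0.4, 12.8]
opening: 0.478
```

```bash
python3 go.py
```

```text
t 6.3 pos [0.5547 0.1058 0.0235] head -23.49 zaxis [-8.e-04 -1.e-04 -1.e+00] F [-11.    0.4  12.8] T [-0.02  1.4   0.29] op 0.478 j6 0.534
```

>>> jog_arm(
  commands="1 0 0 0 0 0 1.5;1 0 0 0 0 0 1.5",
)

```text
time: 6.47
position: [0.5546, 0.1058, 0.0235]
tool_rot: [0.973, -0.229, -0.0, 0.0]
wrist_force: [-10.3, 1.1, 12.0]
opening: 0.476
```

```bash
python3 go.py
```

```text
t 6.47 pos [0.5546 0.1058 0.0235] head -26.48 zaxis [-9.e-04 -0.e+00 -1.e+00] F [-10.3   1.1  12. ] T [-0.06  1.49  0.28] op 0.476 j6 0.586
```

>>> jog_arm(
  commands="1 -0.001 0.0005 -0.0015 0 0 1;1 0 0 0 0 0 1",
)

```text
time: 6.63
position: [0.5545, 0.1058, 0.0237]
tool_rot: [0.969, -0.246, 0.001, -0.0]
wrist_force: [7.8, 2.2, -10.8]
opening: 0.476
```

```bash
python3 go.py
```

```text
t 6.63 pos [0.5545 0.1058 0.0237] head -28.47 zaxis [ 1.8e-03  3.0e-04 -1.0e+00] F [  7.8   2.2 -10.8] T [ 0.24 -1.34  0.27] op 0.476 j6 0.62
```

>>> jog_arm(
  commands="1 0 0 0 0 0 1.5;1 0 0 0 0 0 1.5",
)

```text
time: 6.8
position: [0.5545, 0.1058, 0.0237]
tool_rot: [0.962, -0.271, 0.001, -0.0]
wrist_force: [7.9, 2.9, -9.9]
opening: 0.471
```

```bash
python3 go.py
```

```text
t 6.8 pos [0.5545 0.1058 0.0237] head -31.48 zaxis [ 1.3e-03  2.0e-04 -1.0e+00] F [ 7.9  2.9 -9.9] T [ 0.27 -1.28  0.28] op 0.471 j6 0.673
```

>>> jog_arm(
  commands="1 0 0 0 0 0 1.5;1 0 0 0 0 0 1.5",
)

```text
time: 6.97
position: [0.5545, 0.1059, 0.0237]
tool_rot: [0.955, -0.296, 0.001, -0.0]
wrist_force: [7.3, 2.9, -9.5]
opening: 0.472
```

```bash
python3 go.py
```

```text
t 6.97 pos [0.5545 0.1059 0.0237] head -34.48 zaxis [ 1.3e-03  2.0e-04 -1.0e+00] F [ 7.3  2.9 -9.5] T [ 0.31 -1.26  0.3 ] op 0.472 j6 0.726
```

>>> jog_arm(
  commands="1 0.0004 0 0.0007 0 0 1.5;1 0 0 0 0 0 1.5",
)

```text
time: 7.13
position: [0.5546, 0.1059, 0.0236]
tool_rot: [0.947, -0.321, 0.0, -0.0]
wrist_force: [0.1, 2.5, 0.4]
opening: 0.474
```

```bash
python3 go.py
```

```text
t 7.13 pos [0.5546 0.1059 0.0236] head -37.48 zaxis [ 6.e-04  5.e-04 -1.e+00] F [0.1 2.5 0.4] T [ 0.41 -0.2   0.31] op 0.474 j6 0.777
```

>>> jog_arm(
  commands="1 0 0 0 0 0 1.5;1 0 0 0 0 0 1.5",
)

```text
time: 7.3
position: [0.5546, 0.1058, 0.0237]
tool_rot: [0.938, -0.346, 0.0, -0.0]
wrist_force: [-0.0, 3.5, 0.6]
opening: 0.474
```

```bash
python3 go.py
```

```text
t 7.3 pos [0.5546 0.1058 0.0237] head -40.48 zaxis [ 8.e-04  4.e-04 -1.e+00] F [-0.   3.5  0.6] T [ 0.39 -0.2   0.31] op 0.474 j6 0.83
```

>>> jog_arm(
  commands="1 0 0 0 0 0 1.5;1 0 0 0 0 0 1.5",
)

```text
time: 7.47
position: [0.5546, 0.1058, 0.0236]
tool_rot: [0.929, -0.37, 0.0, -0.0]
wrist_force: [1.9, 4.2, -0.1]
opening: 0.472
```

```bash
python3 go.py
```

```text
t 7.47 pos [0.5546 0.1058 0.0236] head -43.48 zaxis [ 8.e-04  4.e-04 -1.e+00] F [ 1.9  4.2 -0.1] T [ 0.45 -0.27  0.29] op 0.472 j6 0.882
```

>>> jog_arm(
  commands="1 0 0 0 0 0 1.5;1 0 0 0 0 0 1.5",
)

```text
time: 7.63
position: [0.5545, 0.1058, 0.0236]
tool_rot: [0.919, -0.395, 0.0, -0.0]
wrist_force: [0.4, 3.5, -0.0]
opening: 0.475
```

```bash
python3 go.py
```

```text
t 7.63 pos [0.5545 0.1058 0.0236] head -46.48 zaxis [ 8.e-04  4.e-04 -1.e+00] F [ 0.4  3.5 -0. ] T [ 0.41 -0.15  0.29] op 0.475 j6 0.935
```

>>> jog_arm(
  commands="1 0 0 0 0 0 1.5;1 0 0 0 0 0 1.5",
)

```text
time: 7.8
position: [0.5545, 0.1059, 0.0236]
tool_rot: [0.908, -0.418, 0.0, -0.0]
wrist_force: [0.6, 3.8, 0.1]
opening: 0.474
```

```bash
python3 go.py
```

```text
t 7.8 pos [0.5545 0.1059 0.0236] head -49.48 zaxis [ 7.e-04  4.e-04 -1.e+00] F [0.6 3.8 0.1] T [ 0.38 -0.2   0.37] op 0.474 j6 0.987
```

>>> jog_arm(
  commands="1 0 0 0 0 0 1.5;1 0 0 0 0 0 1.5",
)

```text
time: 7.97
position: [0.5545, 0.1058, 0.0236]
tool_rot: [0.897, -0.442, 0.0, -0.0]
wrist_force: [-0.2, 4.0, -0.9]
opening: 0.474
```

```bash
python3 go.py
```

```text
t 7.97 pos [0.5545 0.1058 0.0236] head -52.47 zaxis [ 7.e-04  4.e-04 -1.e+00] F [-0.2  4.  -0.9] T [ 0.42 -0.18  0.29] op 0.474 j6 1.039
```

>>> jog_arm(
  commands="1 0 0 0 0 0 1.5;1 0 0 0 0 0 1.5",
)

```text
time: 8.13
position: [0.5545, 0.1059, 0.0236]
tool_rot: [0.885, -0.465, 0.0, -0.0]
wrist_force: [0.6, 4.3, -0.2]
opening: 0.476
```

```bash
python3 go.py
```

```text
t 8.13 pos [0.5545 0.1059 0.0236] head -55.47 zaxis [ 7.e-04  4.e-04 -1.e+00] F [ 0.6  4.3 -0.2] T [ 0.41 -0.22  0.24] op 0.476 j6 1.092
```

>>> jog_arm(
  commands="1 0 0 0 0 0 1.5;1 0 0 0 0 0 1.5",
)

```text
time: 8.3
position: [0.5545, 0.1059, 0.0236]
tool_rot: [0.873, -0.488, 0.0, -0.0]
wrist_force: [0.8, 3.5, -0.2]
opening: 0.474
```

```bash
python3 go.py
```

```text
t 8.3 pos [0.5545 0.1059 0.0236] head -58.47 zaxis [ 6.e-04  4.e-04 -1.e+00] F [ 0.8  3.5 -0.2] T [ 0.29 -0.13  0.18] op 0.474 j6 1.144
```

>>> jog_arm(
  commands="1 0 0 0 0 0 1.5;1 0 0 0 0 0 0",
)

```text
time: 8.47
position: [0.5545, 0.1059, 0.0236]
tool_rot: [0.866, -0.5, 0.0, -0.0]
wrist_force: [0.9, 4.3, 0.3]
opening: 0.473
```

```bash
python3 go.py
```

```text
t 8.47 pos [0.5545 0.1059 0.0236] head -59.99 zaxis [ 6.e-04  5.e-04 -1.e+00] F [0.9 4.3 0.3] T [ 0.46 -0.12 -0.17] op 0.473 j6 1.17
```

>>> jog_arm(
  commands="1 0 0 0 0 0 1;1 0 0 0 0 0 0",
)

```text
time: 8.63
position: [0.5545, 0.1058, 0.0236]
tool_rot: [0.862, -0.507, 0.0, -0.0]
wrist_force: [0.1, 6.2, 1.2]
opening: 0.472
```

```bash
python3 go.py
```

```text
t 8.63 pos [0.5545 0.1058 0.0236] head -60.97 zaxis [ 6.e-04  5.e-04 -1.e+00] F [0.1 6.2 1.2] T [ 0.66 -0.17 -0.02] op 0.472 j6 1.187
```

>>> jog_arm(
  commands="1 0 0 0 0 0 1;1 0 0 0 0 0 0",
)

```text
time: 8.8
position: [0.5545, 0.1059, 0.0236]
tool_rot: [0.857, -0.515, 0.0, -0.0]
wrist_force: [-0.5, 5.1, 0.1]
opening: 0.475
```

```bash
python3 go.py
```

```text
t 8.8 pos [0.5545 0.1059 0.0236] head -61.97 zaxis [ 6.e-04  6.e-04 -1.e+00] F [-0.5  5.1  0.1] T [ 0.62 -0.22 -0.01] op 0.475 j6 1.205
```

>>> jog_arm(
  commands="1 0 0 0 0 0 1;1 0 0 0 0 0 0",
)

```text
time: 8.97
position: [0.5545, 0.1059, 0.0236]
tool_rot: [0.853, -0.522, 0.0, -0.0]
wrist_force: [0.7, 5.4, 0.6]
opening: 0.473
```

```bash
python3 go.py
```

```text
t 8.97 pos [0.5545 0.1059 0.0236] head -62.97 zaxis [ 6.e-04  5.e-04 -1.e+00] F [0.7 5.4 0.6] T [ 0.61 -0.08 -0.04] op 0.473 j6 1.222
```

>>> jog_arm(
  commands="1 0 0 0 0 0 0.5;1 0 0 0 0 0 0.5",
)

```text
time: 9.13
position: [0.5545, 0.1058, 0.0236]
tool_rot: [0.848, -0.529, 0.0, -0.0]
wrist_force: [1.0, 5.9, 1.3]
opening: 0.473
```

```bash
python3 go.py
```

```text
t 9.13 pos [0.5545 0.1058 0.0236] head -63.92 zaxis [ 5.e-04  5.e-04 -1.e+00] F [1.  5.9 1.3] T [ 0.67 -0.08  0.2 ] op 0.473 j6 1.239
```

>>> jog_arm(
  commands="1 0 0 0 0 0 0.5;1 0 0 0 0 0 0",
)

```text
time: 9.3
position: [0.5545, 0.1058, 0.0236]
tool_rot: [0.846, -0.533, 0.0, -0.0]
wrist_force: [1.2, 5.9, 0.9]
opening: 0.474
```

```bash
python3 go.py
```

```text
t 9.3 pos [0.5545 0.1058 0.0236] head -64.44 zaxis [ 5.e-04  5.e-04 -1.e+00] F [1.2 5.9 0.9] T [ 0.63 -0.18  0.02] op 0.474 j6 1.248
```

>>> jog_arm(
  commands="1 0 0 0 0 0 0.5;1 0 0 0 0 0 0.5",
)

```text
time: 9.47
position: [0.5545, 0.1059, 0.0236]
tool_rot: [0.841, -0.54, 0.0, -0.0]
wrist_force: [0.3, 5.2, 0.7]
opening: 0.47
```

```bash
python3 go.py
```

```text
t 9.47 pos [0.5545 0.1059 0.0236] head -65.42 zaxis [ 6.e-04  5.e-04 -1.e+00] F [0.3 5.2 0.7] T [ 0.67 -0.2   0.27] op 0.47 j6 1.265
```

>>> jog_arm(
  commands="1 0 0 0 0 0 0.5;1 0 0 0 0 0 0.5",
)

```text
time: 9.63
position: [0.5545, 0.1059, 0.0236]
tool_rot: [0.837, -0.548, 0.0, -0.0]
wrist_force: [0.2, 6.5, 0.6]
opening: 0.475
```

```bash
python3 go.py
```

```text
t 9.63 pos [0.5545 0.1059 0.0236] head -66.42 zaxis [ 5.e-04  5.e-04 -1.e+00] F [0.2 6.5 0.6] T [ 0.66 -0.05  0.25] op 0.475 j6 1.283
```

>>> jog_arm(
  commands="1 0 0 0 0 0 0",
)

```text
time: 9.72
position: [0.5545, 0.1058, 0.0236]
tool_rot: [0.837, -0.548, 0.0, -0.0]
wrist_force: [-0.6, 5.3, 0.9]
opening: 0.471
```

```bash
python3 go.py
```

```text
t 9.72 pos [0.5545 0.1058 0.0236] head -66.44 zaxis [ 5.e-04  5.e-04 -1.e+00] F [-0.6  5.3  0.9] T [ 0.61 -0.11 -0.01] op 0.471 j6 1.283
```

The readings at -61° to -66° are those of free drag (about 0.25 moving, about 0 at rest), so the dip near -60° was no real notch. Carrying on.

>>> jog_arm(
  commands="1 0 0 0 0 0 1;1 0 0 0 0 0 1",
)

```text
time: 9.88
position: [0.5545, 0.1059, 0.0236]
tool_rot: [0.827, -0.562, 0.0, -0.0]
wrist_force: [0.6, 5.7, 0.6]
opening: 0.476
```

```bash
python3 go.py
```

```text
t 9.88 pos [0.5545 0.1059 0.0236] head -68.44 zaxis [ 6.e-04  5.e-04 -1.e+00] F [0.6 5.7 0.6] T [ 0.63 -0.11  0.23] op 0.476 j6 1.318
```

>>> jog_arm(
  commands="1 0 0 0 0 0 1;1 0 0 0 0 0 1",
)

```text
time: 10.05
position: [0.5545, 0.1059, 0.0236]
tool_rot: [0.817, -0.577, 0.0, -0.0]
wrist_force: [0.7, 5.5, 0.3]
opening: 0.473
```

```bash
python3 go.py
```

```text
t 10.05 pos [0.5545 0.1059 0.0236] head -70.45 zaxis [ 6.e-04  5.e-04 -1.e+00] F [0.7 5.5 0.3] T [ 0.62 -0.18  0.23] op 0.473 j6 1.353
```

>>> jog_arm(
  commands="1 0 0 0 0 0 1;1 0 0 0 0 0 1",
)

```text
time: 10.22
position: [0.5545, 0.1059, 0.0236]
tool_rot: [0.807, -0.591, 0.0, -0.0]
wrist_force: [1.0, 4.9, 0.8]
opening: 0.472
```

```bash
python3 go.py
```

```text
t 10.22 pos [0.5545 0.1059 0.0236] head -72.45 zaxis [ 5.e-04  5.e-04 -1.e+00] F [1.  4.9 0.8] T [ 0.64 -0.12  0.23] op 0.472 j6 1.388
```

>>> jog_arm(
  commands="1 0 0 0 0 0 1;1 0 0 0 0 0 1",
)

```text
time: 10.38
position: [0.5545, 0.1059, 0.0236]
tool_rot: [0.796, -0.605, 0.0, -0.0]
wrist_force: [0.0, 5.3, 0.6]
opening: 0.475
```

```bash
python3 go.py
```

```text
t 10.38 pos [0.5545 0.1059 0.0236] head -74.44 zaxis [ 5.e-04  5.e-04 -1.e+00] F [0.  5.3 0.6] T [ 0.63 -0.07  0.24] op 0.475 j6 1.423
```

>>> jog_arm(
  commands="1 0 0 0 0 0 1;1 0 0 0 0 0 1",
)

```text
time: 10.55
position: [0.5545, 0.1059, 0.0236]
tool_rot: [0.786, -0.619, 0.0, -0.0]
wrist_force: [-0.1, 6.2, 1.2]
opening: 0.473
```

```bash
python3 go.py
```

```text
t 10.55 pos [0.5545 0.1059 0.0236] head -76.45 zaxis [ 5.e-04  5.e-04 -1.e+00] F [-0.1  6.2  1.2] T [ 0.61 -0.04  0.22] op 0.473 j6 1.458
```

>>> jog_arm(
  commands="1 0 0 0 0 0 1;1 0 0 0 0 0 1",
)

```text
time: 10.72
position: [0.5545, 0.1059, 0.0236]
tool_rot: [0.775, -0.632, 0.0, -0.0]
wrist_force: [-0.1, 5.4, 0.9]
opening: 0.472
```

```bash
python3 go.py
```

```text
t 10.72 pos [0.5545 0.1059 0.0236] head -78.44 zaxis [ 5.e-04  5.e-04 -1.e+00] F [-0.1  5.4  0.9] T [ 0.65 -0.09  0.22] op 0.472 j6 1.492
```

>>> jog_arm(
  commands="1 0 0 0 0 0 1;1 0 0 0 0 0 1",
)

```text
time: 10.88
position: [0.5545, 0.1059, 0.0236]
tool_rot: [0.764, -0.646, 0.0, -0.0]
wrist_force: [-0.3, 6.1, 1.0]
opening: 0.472
```

```bash
python3 go.py
```

```text
t 10.88 pos [0.5545 0.1059 0.0236] head -80.45 zaxis [ 5.e-04  5.e-04 -1.e+00] F [-0.3  6.1  1. ] T [ 0.66 -0.09  0.2 ] op 0.472 j6 1.527
```

>>> jog_arm(
  commands="1 0 0 0 0 0 1;1 0 0 0 0 0 1",
)

```text
time: 11.05
position: [0.5545, 0.1059, 0.0236]
tool_rot: [0.752, -0.659, -0.0, -0.0]
wrist_force: [-0.5, 6.5, 1.4]
opening: 0.472
```

```bash
python3 go.py
```

```text
t 11.05 pos [0.5545 0.1059 0.0236] head -82.46 zaxis [ 5.e-04  5.e-04 -1.e+00] F [-0.5  6.5  1.4] T [ 0.64 -0.    0.12] op 0.472 j6 1.562
```

>>> jog_arm(
  commands="1 0 0 0 0 0 1;1 0 0 0 0 0 1",
)

```text
time: 11.22
position: [0.5545, 0.1059, 0.0236]
tool_rot: [0.74, -0.672, -0.0, -0.0]
wrist_force: [0.6, 6.6, 0.7]
opening: 0.477
```

```bash
python3 go.py
```

```text
t 11.22 pos [0.5545 0.1059 0.0236] head -84.47 zaxis [ 4.e-04  6.e-04 -1.e+00] F [0.6 6.6 0.7] T [ 0.67 -0.01 -0.06] op 0.477 j6 1.597
```

>>> jog_arm(
  commands="1 0 0 0 0 0 0.5;1 0 0 0 0 0 0.5",
)

```text
time: 11.38
position: [0.5545, 0.1059, 0.0236]
tool_rot: [0.735, -0.678, -0.0, -0.0]
wrist_force: [-0.7, 5.2, 1.2]
opening: 0.476
```

```bash
python3 go.py
```

```text
t 11.38 pos [0.5545 0.1059 0.0236] head -85.45 zaxis [ 5.e-04  7.e-04 -1.e+00] F [-0.7  5.2  1.2] T [ 0.7  -0.06  0.16] op 0.476 j6 1.615
```

>>> jog_arm(
  commands="1 0 0 0 0 0 0.5;1 0 0 0 0 0 0.5",
)

```text
time: 11.55
position: [0.5545, 0.1059, 0.0237]
tool_rot: [0.729, -0.685, 0.0, -0.0]
wrist_force: [-0.4, 5.4, 0.7]
opening: 0.471
```

```bash
python3 go.py
```

```text
t 11.55 pos [0.5545 0.1059 0.0237] head -86.4 zaxis [ 6.e-04  5.e-04 -1.e+00] F [-0.4  5.4  0.7] T [ 0.73 -0.03  0.56] op 0.471 j6 1.631
```

Here it is: the torque fell to -0.06 and then rose to 0.56, so the middle is about -85.2°. I'll back off 1°, release and lift clear.

>>> jog_arm(
  commands="1 0 0 0 0 0 -1;1 0 0 0 0 0 0;1 0 0 0 0 0 0",
)

```text
time: 11.8
position: [0.5545, 0.1059, 0.0236]
tool_rot: [0.735, -0.678, -0.0, -0.0]
wrist_force: [-0.4, 5.8, 1.0]
opening: 0.476
```

```bash
python3 go.py
```

```text
t 11.8 pos [0.5545 0.1059 0.0236] head -85.42 zaxis [ 5.e-04  6.e-04 -1.e+00] F [-0.4  5.8  1. ] T [ 0.68 -0.09  0.01] op 0.476 j6 1.614
```

>>> jog_arm(
  commands="-1 0 0 0 0 0 0;-1 0 0 0 0 0 0;-1 0 0 0 0 0 0;-1 0 0 0 0 0 0;-1 0 0 0 0 0 0;-1 0 0 0 0 0 0;-1 0 0 0 0 0 0;-1 0 0 -0.03 0 0 0;-1 0 0 -0.03 0 0 0;-1 0 0 -0.03 0 0 0;-1 0 0 -0.03 0 0 0;-1 0 0 -0.03 0 0 0;-1 0 0 0 0 0 0",
)

```text
time: 12.88
position: [0.5564, 0.1057, 0.1796]
tool_rot: [0.735, -0.678, 0.003, -0.003]
wrist_force: [0.3, 0.4, 1.6]
opening: 1.002
```

```bash
python3 go.py 0.423 -0.206 0.17; python3 - <<'E'
from meas import *
a=cv2.imread("pics/scene0.png")
for n,p in(("pin head top",(.423,-.206,.078)),("empty",(.4506,-.1968,.044))): print(n,proj("scene",p))
m=blob("top",cv2.imread("pics/top0.png"),(375.4,255.8),60,4)
# scene: pin head dark blob & empty hole, seen in crop1 at 5x from (325,180)
print("scene head top approx", ((670-510)/5+325, (275-240)/5+180), "empty",((611-510)/5+325,(331-240)/5+180))
c1,d1=ray("top",(384,269.2)); c2,d2=ray("scene",(357-.4,187.6))
A=np.c_[d1,-d2]; t=np.linalg.lstsq(A,c2-c1,rcond=None)[0]; print(c1+t[0]*d1,c2+t[1]*d2)
E
```

```text
t 12.88 pos [0.5564 0.1057 0.1796] head -85.43 zaxis [ 0.0088  0.0011 -1.    ] F [0.3 0.4 1.6] T [-0.02 -0.01 -0.03] op 1.002 j6 1.614
tool shift [0.3001 0.1579 0.0081]
pin head top [357.68479582 187.16734191]
empty [344.68350548 198.60048962]
scene head top approx (357.0, 187.0) empty (345.2, 198.2)
[ 0.42330831 -0.20667315  0.07659503] [ 0.42556349 -0.20593782  0.0762734 ]
```

>>> jog_arm(
  commands="-1 0 0 0 0 0 7;-1 0 0 0 0 0 7;-1 0 0 0 0 0 7;-1 0.0373 0.0042 0 0 0 0;-1 0.0373 0.0042 0 0 0 0;-1 0.0373 0.0042 0 0 0 0;-1 0.0373 0.0042 0 0 0 0;-1 0.0373 0.0042 0 0 0 0;-1 0.0373 0.0042 0 0 0 0;-1 0.0373 0.0042 0 0 0 0;-1 0.0373 0.0042 0 0 0 0;-1 0.0373 0.0042 0 0 0 0;-1 0 0 0 0 0 0;-1 0 0 0 0 0 0",
)

```text
time: 14.05
position: [0.4224, -0.2072, 0.1733]
tool_rot: [-0.597, 0.802, -0.0, 0.0]
wrist_force: [-0.0, -0.2, -1.0]
opening: 0.999
```

```bash
python3 go.py 0.4253 -0.206 0.03
```

```text
t 14.05 pos [ 0.4224 -0.2072  0.1733] head -106.63 zaxis [ 0. -0. -1.] F [-0.  -0.2 -1. ] T [ 0.01 -0.01 -0.01] op 0.999 j6 1.327
tool shift [-0.002  -0.0024  0.1433]
```

>>> jog_arm(
  commands="-1 -0.002 -0.0024 0.025 0 0 0;-1 0 0 0.025 0 0 0;-1 0 0 0.025 0 0 0;-1 0 0 0.025 0 0 0;-1 0 0 0.02 0 0 0;-1 0 0 0 0 0 0",
)

```text
time: 14.55
position: [0.4246, -0.2026, 0.05]
tool_rot: [-0.599, 0.801, 0.003, -0.001]
wrist_force: [-0.2, -0.0, -0.9]
opening: 1.003
```

```bash
python3 go.py 0.4253 -0.206 0.0175; python3 - <<'E'
from h import *
a=robot.snapshot("scene")[:,:,::-1]; cv2.imwrite("pics/s6f.png",a)
cv2.imwrite("pics/v6.png",cv2.convertScaleAbs(cv2.resize(a[150:220,315:395],None,fx=7,fy=7,interpolation=cv2.INTER_CUBIC),alpha=1.4,beta=10))
h=np.radians(-106.6); d=np.array([np.cos(h),np.sin(h),0])
for z in(.06,.08,.1): print(z,[((proj("scene",np.array([.4237,-.206,z])+s*.0425*d)-[315,150])*7).round() for s in(-1,1)])
E
```

```text
t 14.55 pos [ 0.4246 -0.2026  0.05  ] head -106.36 zaxis [-0.005  0.003 -1.   ] F [-0.2 -0.  -0.9] T [-0.    0.01 -0.05] op 1.003 j6 1.333
tool shift [ 0.0032 -0.0018  0.0325]
0.06 [array([224., 348.]), array([357., 264.])]
0.08 [array([228., 297.]), array([363., 214.])]
0.1 [array([233., 245.]), array([369., 164.])]
```

View pics/v6.png

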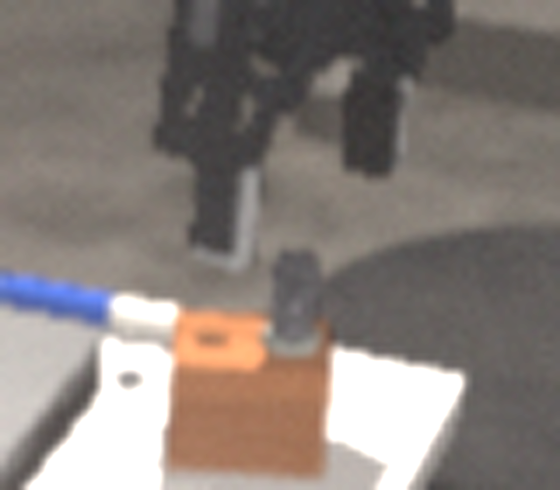

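The view shows both open fingers straddling the pin head (left tip at crop (225,265), right at (375,170), pin at (297,300)). The tips are at about z 0.097, so the offset is 34 to 35 mm.

>>> jog_arm(
  commands="-1 0 0 0.008 0 0 0;-1 0 0 0.008 0 0 0;-1 0 0 0 0 0 0;-1 0 0 0 0 0 0",
)

```text
time: 14.93
position: [0.4261, -0.2046, 0.0376]
tool_rot: [-0.599, 0.801, -0.0, 0.0]
wrist_force: [0.2, 0.8, 1.0]
opening: 1.003
```

```bash
python3 go.py 0.4253 -0.206 0.0175
```

```text
t 14.93 pos [ 0.4261 -0.2046  0.0376] head -106.43 zaxis [ 1.e-04 -1.e-04 -1.e+00] F [0.2 0.8 1. ] T [-0.04 -0.03  0.02] op 1.003 j6 1.332
tool shift [0.0016 0.0003 0.0201]
```

>>> jog_arm(
  commands="-1 0.0016 0.0003 0.01 0 0 0;-1 0 0 0.01 0 0 0;-1 0 0 0 0 0 0;1 0 0 0 0 0 0;1 0 0 0 0 0 0;1 0 0 0 0 0 0;1 0 0 0 0 0 0;1 0 0 0 0 0 0;1 0 0 0 0 0 0;1 0 0 0 0 0 0;1 0 0 0 0 0 0;1 0 0 0 0 0 0;1 0 0 0 0 0 0",
)

```text
time: 16.02
position: [0.4253, -0.2061, 0.0177]
tool_rot: [-0.599, 0.801, -0.0, 0.0]
wrist_force: [-2.0, 0.4, 6.4]
opening: 0.168
```

```bash
python3 go.py 0.4253 -0.206 0.0175
```

```text
t 16.02 pos [ 0.4253 -0.2061  0.0177] head -106.44 zaxis [ 4.e-04 -2.e-04 -1.e+00] F [-2.   0.4  6.4] T [0.12 0.35 0.02] op 0.168 j6 1.329
tool shift [-0.0001  0.0001  0.0002]
```

>>> jog_arm(
  commands="1 0 0 -0.01 0 0 0;1 0 0 -0.02 0 0 0;1 0 0 -0.025 0 0 0;1 0 0 -0.025 0 0 0;1 0 0 -0.025 0 0 0;1 0 0 0 0 0 0;1 0 0 0 0 0 0",
)

```text
time: 16.6
position: [0.4257, -0.2063, 0.1238]
tool_rot: [-0.599, 0.801, -0.001, 0.001]
wrist_force: [-0.2, -0.5, -0.9]
opening: 0.162
```

```bash
python3 go.py 0.5027 0.1215 0.12; python3 - <<'E'
from meas import *
a=cv2.imread("pics/scene0.png"); t=cv2.imread("pics/top0.png")
print(proj("scene",(.502,.1215,.053)))
g=cv2.cvtColor(a,cv2.COLOR_BGR2GRAY); print(g[254:266,262:278])
g=cv2.cvtColor(t,cv2.COLOR_BGR2GRAY); print(g[226:238,221:235])
b=robot.snapshot("scene")[:,:,::-1]; cv2.imwrite("pics/s7f.png",b)
cv2.imwrite("pics/v7.png",cv2.convertScaleAbs(cv2.resize(b[110:220,315:395],None,fx=5,fy=5,interpolation=cv2.INTER_CUBIC),alpha=1.4,beta=10))
E
```

```text
t 16.6 pos [ 0.4257 -0.2063  0.1238] head -106.44 zaxis [ 0.0024 -0.0013 -1.    ] F [-0.2 -0.5 -0.9] T [-0.01  0.03 -0.03] op 0.162 j6 1.329
tool shift [-0.3362  0.0189  0.0035]
[268.82521878 260.10729821]
[[171 168 172 172 172 174 174 173 174 174 172 171 172 174 174 174]
 [170 171 171 173 173 173 174 175 175 172 173 171 173 173 174 175]
 [172 170 172 173 173 174 177 177 176 176 171 173 173 171 173 172]
 [171 173 172 173 165 165 163 164 163 164 171 176 173 172 173 174]
 [170 173 175 163 143 134 133 131 127 136 160 175 174 174 173 174]
 [173 173 170 149 128 124 128 130 121 118 140 171 171 172 172 173]
 [173 169 162 155 140 123 118 117 121 126 145 168 163 172 171 169]
 [171 161 150 161 149 130 126 127 132 148 158 156 148 170 168 155]
 [171 162 141 147 153 150 147 148 157 164 152 142 150 163 150 125]
 [172 169 159 137 124 135 142 145 143 139 149 150 152 142 123 106]
 [173 172 172 159 138 138 142 143 141 149 162 149 124 109 104 105]
 [174 174 173 172 172 169 169 169 165 159 146 123 106 102 104 103]]
[[138 138 139 140 131 131 137 139 137 138 135 137 138 139]
 [139 137 138 136 131 131 139 137 141 140 140 137 137 139]
 [135 138 139 142 134 132 130 125 130 138 140 139 136 138]
 [137 139 142 140 120 108  95  90  99 120 138 139 137 138]
 [141 134 143 134 105  82  65  62  72  97 134 141 136 138]
 [139 123 139 132  95  72  59  58  60  82 126 134 134 138]
 [138 127 139 131  98  67  58  58  62  80 128 141 134 138]
 [137 131 137 134 105  81  65  60  72 101 140 149 139 139]
 [139 137 134 137 126 107  93  92 106 127 148 148 140 137]
 [137 136 130 130 131 131 128 128 133 136 139 138 138 139]
 [137 136 133 124 129 139 143 137 133 128 129 137 136 137]
 [129 132 137 134 136 138 135 130 132 137 134 137 139 138]]
```

View pics/v7.png

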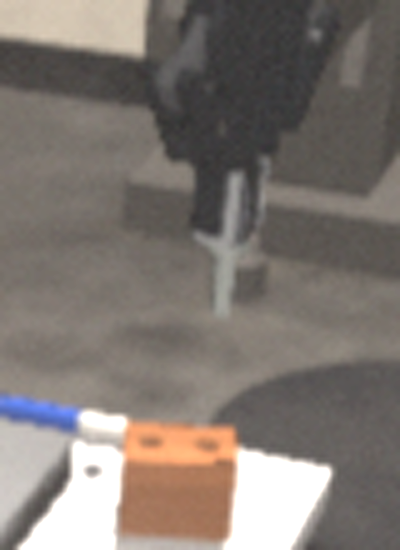

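The pin is held upright in the jaws (tip at crop (221,315)) and both holes of the block are empty. Next I carry it over the lock hole.

>>> jog_arm(
  commands="1 -0.02 0.001 0 0 0 0;1 -0.0352 0.002 0 0 0 0;1 -0.0352 0.002 0 0 0 0;1 -0.0352 0.002 0 0 0 0;1 -0.0352 0.002 0 0 0 0;1 -0.0352 0.002 0 0 0 0;1 -0.0352 0.002 0 0 0 0;1 -0.0352 0.002 0 0 0 0;1 -0.0352 0.002 0 0 0 0;1 -0.02 0.001 0 0 0 0;1 -0.0146 0.0009 0 0 0 0;1 0 0 0 0 0 0;1 0 0 0 0 0 0;1 0 0 0 0 0 0",
)

```text
time: 17.82
position: [0.5017, 0.1211, 0.1216]
tool_rot: [-0.599, 0.801, 0.0, -0.001]
wrist_force: [-0.3, 0.7, -0.4]
opening: 0.164
```

```bash
python3 go.py 0.5030 0.1215 0.075
```

```text
t 17.82 pos [0.5017 0.1211 0.1216] head -106.45 zaxis [-1.5e-03 -4.0e-04 -1.0e+00] F [-0.3  0.7 -0.4] T [-0.03  0.01  0.01] op 0.164 j6 2.024
tool shift [-0.0008 -0.0012  0.0466]
```

>>> jog_arm(
  commands="1 -0.0006 -0.001 0.015 0 0 0;1 0 0 0.015 0 0 0;1 0 0 0.015 0 0 0;1 0 0 0.005 0 0 0;1 0 0 0 0 0 0;1 0 0 0 0 0 0",
)

```text
time: 18.32
position: [0.5035, 0.1215, 0.0728]
tool_rot: [-0.598, 0.801, -0.0, 0.0]
wrist_force: [-0.3, 0.1, 0.2]
opening: 0.167
```

```bash
python3 go.py 0.5030 0.1215 0.07; python3 - <<'E'
from h import *
b=robot.snapshot("scene")[:,:,::-1]; cv2.imwrite("pics/s8f.png",b)
cv2.imwrite("pics/v8.png",cv2.convertScaleAbs(cv2.resize(b[200:280,230:300],None,fx=7,fy=7,interpolation=cv2.INTER_CUBIC),alpha=1.3,beta=5))
for p in((.503,.1215,.060),(.503,.1215,.063),(.503,.1215,.053)): print(p,((proj("scene",p)-[230,200])*7).round())
E
```

```text
t 18.32 pos [0.5035 0.1215 0.0728] head -106.48 zaxis [ 1.e-04 -0.e+00 -1.e+00] F [-0.3  0.1  0.2] T [-0.03  0.02  0.03] op 0.167 j6 2.025
tool shift [0.0002 0.0005 0.0028]
(0.503, 0.1215, 0.06) [268. 400.]
(0.503, 0.1215, 0.063) [268. 391.]
(0.503, 0.1215, 0.053) [269. 420.]
```

View pics/v8.png

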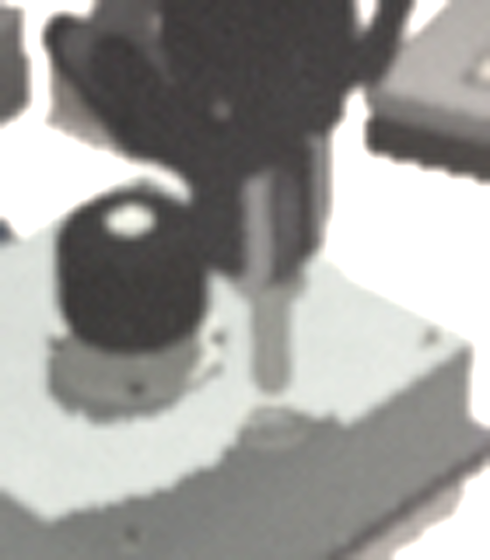

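The pin tip (crop (273,392)) is just above the bush (centre about (276,422)), and about 1 mm off toward +x. I'll correct that and lower it slowly.

>>> jog_arm(
  commands="1 0.0003 0.0012 0.004 0 0 0;1 0 0 0.004 0 0 0;1 0 0 0.003 0 0 0;1 0 0 0.003 0 0 0;1 0 0 0 0 0 0",
)

```text
time: 18.78
position: [0.5018, 0.122, 0.0577]
tool_rot: [-0.599, 0.801, 0.0, -0.0]
wrist_force: [-0.3, 0.5, 0.1]
opening: 0.164
```

```bash
python3 go.py 0.5022 0.1216 0.06
```

```text
t 18.78 pos [0.5018 0.122  0.0577] head -106.43 zaxis [-9.e-04 -2.e-04 -1.e+00] F [-0.3  0.5  0.1] T [-0.04 -0.02  0.03] op 0.164 j6 2.025
tool shift [ 0.0003 -0.0005 -0.0023]
```

>>> jog_arm(
  commands="1 0 0 0.002 0 0 0;1 0 0 0.002 0 0 0;1 0 0 0 0 0 0",
)

```text
time: 19.03
position: [0.5023, 0.122, 0.0542]
tool_rot: [-0.599, 0.801, -0.0, 0.0]
wrist_force: [2.4, -0.6, -2.0]
opening: 0.164
```

```bash
python3 go.py 0.5022 0.1216 0.06
```

```text
t 19.03 pos [0.5023 0.122  0.0542] head -106.44 zaxis [ 4.e-04 -1.e-04 -1.e+00] F [ 2.4 -0.6 -2. ] T [-0.19 -0.55  0.02] op 0.164 j6 2.025
tool shift [ 0.0004 -0.     -0.0058]
```

>>> jog_arm(
  commands="1 0 -0.0003 0.0015 0 0 0;1 0 0 0.0015 0 0 0;1 0 0 0 0 0 0",
)

```text
time: 19.28
position: [0.5025, 0.1219, 0.0512]
tool_rot: [-0.599, 0.801, -0.0, 0.0]
wrist_force: [2.0, -0.9, -0.6]
opening: 0.164
```

>>> jog_arm(
  commands="1 0 0 0.0015 0 0 0;1 0 0 0.0015 0 0 0;1 0 0 0 0 0 0",
)

```text
time: 19.53
position: [0.5025, 0.122, 0.0482]
tool_rot: [-0.599, 0.801, -0.0, 0.0]
wrist_force: [3.0, -1.4, -0.5]
opening: 0.166
```

>>> jog_arm(
  commands="1 0 0 0.0015 0 0 0;1 0 0 0.0015 0 0 0;1 0 0 0 0 0 0",
)

```text
time: 19.78
position: [0.5024, 0.1219, 0.0452]
tool_rot: [-0.599, 0.801, -0.0, -0.0]
wrist_force: [3.1, -1.8, -1.4]
opening: 0.165
```

```bash
python3 go.py 0.5022 0.1216 0.0267
```

```text
t 19.78 pos [0.5024 0.1219 0.0452] head -106.44 zaxis [ 0.e+00 -1.e-04 -1.e+00] F [ 3.1 -1.8 -1.4] T [-0.41 -0.65  0.05] op 0.165 j6 2.025
tool shift [0.0004 0.0001 0.0185]
```

>>> jog_arm(
  commands="1 0.0001 -0.0004 0.002 0 0 0;1 0 0 0.002 0 0 0;1 0 0 0 0 0 0",
)

```text
time: 20.03
position: [0.5025, 0.1218, 0.0409]
tool_rot: [-0.599, 0.801, 0.0, -0.0]
wrist_force: [2.3, -0.1, -3.0]
opening: 0.165
```

>>> jog_arm(
  commands="1 0 0 0.002 0 0 0;1 0 0 0.002 0 0 0;1 0 0 0.001 0 0 0;1 0 0 0 0 0 0",
)

```text
time: 20.37
position: [0.5026, 0.1218, 0.036]
tool_rot: [-0.599, 0.801, 0.0, -0.0]
wrist_force: [1.9, -0.9, -2.5]
opening: 0.168
```

```bash
python3 go.py 0.5022 0.1216 0.0267
```

```text
t 20.37 pos [0.5026 0.1218 0.036 ] head -106.44 zaxis [-5.e-04 -0.e+00 -1.e+00] F [ 1.9 -0.9 -2.5] T [-0.21 -0.44  0.02] op 0.168 j6 2.025
tool shift [0.0003 0.0003 0.0093]
```

>>> jog_arm(
  commands="1 0 -0.0001 0.002 0 0 0;1 0 0 0.002 0 0 0;1 0 0 0.002 0 0 0;1 0 0 0.001 0 0 0;1 0 0 0 0 0 0",
)

```text
time: 20.78
position: [0.5027, 0.1218, 0.029]
tool_rot: [-0.599, 0.801, 0.0, -0.0]
wrist_force: [1.1, -1.0, -2.2]
opening: 0.164
```

>>> jog_arm(
  commands="1 0 0 0.001 0 0 0;1 0 0 0 0 0 0",
)

```text
time: 20.95
position: [0.5028, 0.1218, 0.0282]
tool_rot: [-0.599, 0.801, 0.0, -0.0]
wrist_force: [1.7, -0.8, -0.9]
opening: 0.166
```

>>> jog_arm(
  commands="1 0 0 0.0007 0 0 0;1 0 0 0 0 0 0",
)

```text
time: 21.12
position: [0.5028, 0.1218, 0.0276]
tool_rot: [-0.599, 0.801, 0.0, -0.0]
wrist_force: [0.6, -1.1, 0.2]
opening: 0.164
```

```bash
python3 go.py 0.5022 0.1216 0.0267
```

```text
t 21.12 pos [0.5028 0.1218 0.0276] head -106.44 zaxis [-1.e-04  0.e+00 -1.e+00] F [ 0.6 -1.1  0.2] T [-0.16 -0.21  0.01] op 0.164 j6 2.024
tool shift [0.0003 0.0005 0.0009]
```

>>> jog_arm(
  commands="1 0 0 0.0006 0 0 0;1 0 0 0 0 0 0",
)

```text
time: 21.28
position: [0.5028, 0.1217, 0.027]
tool_rot: [-0.599, 0.801, 0.0, -0.0]
wrist_force: [0.9, -1.3, -0.8]
opening: 0.161
```

>>> jog_arm(
  commands="1 0 0 0.0005 0 0 0;1 0 0 0 0 0 0",
)

```text
time: 21.45
position: [0.5029, 0.1218, 0.0268]
tool_rot: [-0.599, 0.801, -0.0, 0.0]
wrist_force: [0.1, -1.0, 2.5]
opening: 0.166
```

```bash
python3 go.py 0.5022 0.1216 0.0267
```

```text
t 21.45 pos [0.5029 0.1218 0.0268] head -106.43 zaxis [ 1.e-04  0.e+00 -1.e+00] F [ 0.1 -1.   2.5] T [-0.17 -0.   -0.  ] op 0.166 j6 2.024
tool shift [0.0004 0.0006 0.0001]
```

Contact came at z 0.0268, and the seated height works out at 0.0267 (pick height plus 9 mm), so the collar is on the bush. Releasing and lifting off.

>>> jog_arm(
  commands="-0.2 0 0 0 0 0 0;-0.2 0 0 0 0 0 0;-0.2 0 0 0 0 0 0;-0.2 0 0 0 0 0 0;-0.2 0 0 0 0 0 0;-0.2 0 0 -0.01 0 0 0;-0.2 0 0 -0.02 0 0 0;-0.2 0 0 -0.03 0 0 0;-0.2 0 0 -0.03 0 0 0;-0.2 0 0 -0.03 0 0 0;-0.2 0 0 -0.03 0 0 0;-0.2 0 0 0 0 0 0",
)

```text
time: 22.45
position: [0.5049, 0.1222, 0.1832]
tool_rot: [-0.599, 0.801, -0.002, 0.004]
wrist_force: [-0.4, 1.1, 0.2]
opening: 0.599
```

>>> jog_arm(
  commands="-0.2 0.035 0 0 0 0 0;-0.2 0.035 0 0 0 0 0;-0.2 0.035 0 0 0 0 0;-0.2 0.035 0 0 0 0 0;-0.2 0.035 0 0 0 0 0;-0.2 0.035 0 0 0 0 0;-0.2 0.035 0 0 0 0 0;-0.2 0.035 0 0 0 0 0;-0.2 0 0 0 0 0 0;-0.2 0 0 0 0 0 0",
)

```text
time: 23.28
position: [0.4231, -0.148, 0.1769]
tool_rot: [-0.597, 0.802, -0.0, 0.0]
wrist_force: [-0.2, 0.3, 0.2]
opening: 0.599
```

```bash
python3 go.py; python3 - <<'E'
from h import *
a=robot.snapshot("scene")[:,:,::-1]; b=robot.snapshot("top")[:,:,::-1]
A=cv2.resize(a[190:290,195:305],None,fx=5,fy=5,interpolation=cv2.INTER_CUBIC)[:,:400] if 0 else cv2.resize(a[195:285,215:305],None,fx=4.4,fy=4.4,interpolation=cv2.INTER_CUBIC)
B=cv2.resize(b[140:260,165:285],(A.shape[1],A.shape[0]),interpolation=cv2.INTER_CUBIC)
cv2.imwrite("pics/v9.png",np.hstack([A,B]))
s=A.shape[0]/120
h=np.array([.5028-.0006,.1217,0])
for z in(.053,.057,.087): print(z,((proj("scene",h+[0,0,z])-[215,195])*4.4).round(),((proj("top",h+[0,0,z])-[165,140])*s).round())
E
```

```text
t 23.28 pos [ 0.4231 -0.148   0.1769] head -106.62 zaxis [ 3.e-04 -0.e+00 -1.e+00] F [-0.2  0.3  0.2] T [-0.04 -0.02 -0.02] op 0.599 j6 1.443
0.053 [236. 287.] [206. 302.]
0.057 [236. 279.] [205. 302.]
0.087 [235. 224.] [200. 300.]
```

View pics/v9.png

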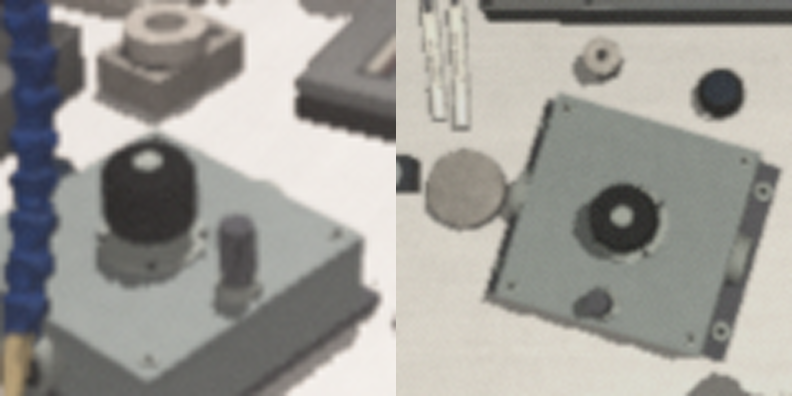

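The last view shows the pin upright in the bush. Its head top is at crop (238,220) against the (235,224) expected for home, with the collar on the bush. The tin, loupe and collet stand where they were, and the gripper is clear.

```bash
python3 -c "
from cell import robot
print(robot.job_done())"
```

```text
the job is handed in; nothing more can be done
None
```

The knob is in a click stop and the lock pin is upright and fully home in the turret's lock hole. I handed the job in at about 23 s of the 72 s allowed.

**Knob:** I turned it about 75° clockwise until the torque dropped from 0.23 to -0.06 N m. It then rose to 0.56 N m just past the notch's middle, so I backed off 1°, read about 0 N m and released it.

**Pin:** It passed the 15 mm blocking depth freely, which confirms the click stop. The collar touched at z 0.0268 against 0.0267 computed from the pick height. Vertical force was about 2.5 N at contact, and the forces stayed around 3 N all the way in.

**Last checks:** The final pictures show the pin upright at its home height, the tin, loupe and collet unmoved, and the gripper clear of everything.

**What disagreed:**
- **Fingertip height:** The real fingertips stand about 35 mm higher than the reported TCP. My first knob grip closed on nothing above the knob, with no contact force. I measured the offset in the camera and allowed for it afterwards.
- **False notch:** An apparent notch near a tool heading of -60° was only a reading effect; the real one was at about -85°.
- **Drag torque:** The knob's drag read 0.2 to 0.3 N m while turning, a little above the 0.1 to 0.2 stated.

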